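Load the adapter and latch the sliding test guard

ROBOT

A 7-joint arm with a two-finger parallel gripper is mounted at the origin on a cart in front of the work surface, level with it; the furniture and walls round the work are solid. World frame = base frame: x ahead of the robot, y to its left, z up, the work surface at z = 0. Lengths are in m, angles in rad, forces in N, time in s.
With the tool pointing down it reaches from about 0.35 to 0.9 m from the base axis. Payload 8.1 kg.
Tool frame: the origin (TCP) lies midway between the tips of the shut fingers; the grasp point (between the pads) lies arm.grasp_offset behind it (arm.grasp_offset is the distance from the TCP to the grasp point, in m); z points along the fingers, y is the line along which they close (so a half turn about z gives the same grasp; the last joint's range is limited). The gripper opens to 92 mm and grips with 3 to 60 N. Pads are 19 mm wide; open, the fingers measure 130 mm over their backs; the gripper's body (75 mm by 190 mm) begins 47 mm behind the grasp point.
Start: joints at [-1.373, 0.434, 0.025, 1.573, -0.012, 1.134, -0.075], TCP at [0.185, 0.597, 0.227] pointing down, gripper open.
Joint ranges: [-2.62, 2.62], [-0.44, 2.09], [-1.27, 1.32], [0.08, 2.57], [-1.32, 4.46], [0.12, 2], [-2.74, 2.74]. Speed limits (rad/s): [2.22, 2.22, 3.01, 3.01, 3.14, 3.14, 3.14].

INTERFACE

Orientations are given as a rotation vector (axis times angle).
In Python, from cell import observe, imaging, arm gives the robot as it stands.
- The arm moves only by the tool apply_moves, never from a script. Its argument "commands" is a list of rows, each a list of 5 numbers: the opening in per cent of the stroke, from 0 (shut) to 100 (fully open), then the shift along the world's x, y, z in units of 0.06 m (1.0 is 0.06 m), then the turn about the world's z in units of 0.5 rad (1.0 is 0.5 rad). A call has 1 to 12 rows; each row shifts and turns the commanded pose from where the row before left it; what a row does not reach is not made up. A row lasts 1/8 s, in which the tool goes at most 62.5 mm and 10.7 degrees, less where a joint would pass 70% of its speed; a pose out of reach is approached as far as the arm can. A call with a number of a shift or a turn outside -1 to 1 is refused whole. A call with a gripper value outside its range is refused whole. The fingers move at their own pace and stop on an object; "newtons" is the grip in N (left out, the last holds). Time passes only in rows, so rows that do not move let the fingers close. It gives the time, the measured TCP pose, the force, the opening and the grip force at its end, in the units of the state.
- observe(): the state, without advancing time (a new reading comes with each control period).
- imaging.get_image(name): name is "scene" or "top" or "wrist"; returns (picture, depth): 480x640x3 uint8, red, green, blue; 480x640 float32, m along the optical axis (not along the pixel's ray), 0 where there is no reading.
- imaging.camera_params(name): a dict with "camera_matrix" (3x3 intrinsics, pixels), "origin" and "rotation" of the camera in the world; the wrist camera has in their place "tool_from_camera" (4x4, takes a point from camera to tool coordinates, whose origin is the TCP and whose axes are the flange's). Camera axes: x right, y up, looking along -z (the intrinsics and any distortion apply to the point x, -y, -z); pixel columns grow to the right and rows downward; lengths in m; the calibration is good to about 2 mm. A picture is of the moment at which its call begins: read the wrist's pose just before it. camera_params takes no time and is no camera call.
- arm.sign_off(): hands the job in; it is judged then, once.
The state is a dict: "clock": time; "joints": joint angles; "dq": joint speeds; "joint_efforts": joint torques, N m; "position": TCP position; "ee_rot": TCP orientation; "force": force on the tool from outside, world axes, zero at the start; "ft_torque": the same for the moment, N m; "width": opening from 0.0 (shut) to 1.0 (fully open); "gripper_force": force on a finger pad.
Only numpy, scipy, OpenCV 4.12 (cv2) and the standard library are available. Lean on these libraries where they do the work, as an engineer would, in place of code of your own. Each camera call takes 0.05 s, during which the arm holds its last target. There are 200 camera calls.

TASK

Lay the black mains adapter flat in the pocket of the safety-test station, either way round. Then push the sliding clear guard shut over it until the spring latch clicks and holds it; push gently, with no more than 25 N, and leave the other things on the bench where they are.

Things in the scene. Friction and masses are not known exactly. Their poses are not given: they have to be found in the camera images.
- adapter: Loose black mains adapter, a plain block 48 x 74 x 28 mm (its own x, y, z), 0.18 kg. Origin at the centre of its underside; z up. It starts lying flat on the bench to the left of the station.
- station: Fixed test station: grey base plate 150 x 340 x 12 mm (its x, y, z) with two low rails along y. Origin at the centre of the plate's underside on the bench, z up. The guard rides along y; it shuts toward the station's -y end (about the robot's right).
- nest (a point): Centre of the floor of the black pocket on the station, 15 mm above the bench, at (0, -40, 15) mm in the station frame; axes as the station's. Pocket 80 mm along station x, 54 mm along y, walls up to 23 mm above the bench; the adapter's own y goes along station x, 3 mm play a side. Seated, its origin is at this point. The strip 40 mm either side in x is free for 60 mm either way along y.
- guard (a joint): Guard travel in m: 0 fully open, growing as it shuts (station -y); starts at 0 to 0.012. Sliding friction about 2 N. Latched it stands at 0.140 give or take 0.012: the latch unit is clamped on the base up to 12 mm nearer or farther each time, unmeasured. From 35 mm before that a sprung pin pushes back 3.5 to 6 N, so an unlatched guard springs back to 0.117 or less when let go.
- guard_handle (a point): Centre of the black bar handle on the clear guard hood, moving with it, axes as the station's. Bar 96 mm along x, 14 mm wide along y, centre 94 and top 101 mm above the bench, on posts 80 mm apart; 25 mm below it is the hood's flat top (62 mm above the bench). Push the bar's +y face toward station -y. Over 25 N from the gripper, push or squeeze, is damage.
- tape_black: Bystander: roll of black tape, 56 mm across, 18 mm high, loose on the bench at the robot's side; origin at the centre of its underside.
- jar: Bystander: small jar with a green lid, 52 mm across, 54 mm high, loose at the right; origin at the centre of its underside.
- driver: Bystander: screwdriver with a red handle, 168 mm long, loose at the right, behind the jar; origin at the middle, on its underside.
- catch (a point): Top of the steel catch on the tongue at the guard's -y end, near side; rides under the latch bolt, out of reach. Over the last 10 mm before the click the push needed rises to about 11 to 14 N in all, then falls sharply as the bolt drops. About 1 mm farther a rubber buffer of 6 N/mm stops the guard: a slow push that has reached 17 to 20 N means it is latched.
There are look-alikes about, which are no part of the job. There is more than one size of the adapter; the job needs the middle-sized.

How it is judged:
On the way, in this order (a step that is already met when the one before it is completed fails the run):
1. the adapter lies flat in the pocket while the guard is still open (horizontal distance between adapter and nest below 0.007 m and z of adapter in the frame of nest below 0.003 m and angle between adapter's own z axis and vertical below 0.06 rad and value of joint guard below 0.05 m), for 0.2 s.
2. the guard is shut and held by the latch with the robot off it (value of joint guard above 0.123 m and contact force between each of the fingers, the arm and guard below 0.1 N), for 0.5 s.
At the end, for the whole second after the job is handed in: The guard stays shut by itself with its joint beyond 0.123 m (an unlatched guard springs back to 0.117 or less) and at rest, and the adapter lies flat in the pocket: within 7 mm of its centre, within 3 mm of its floor, tilted less than 0.06 rad, its long axis along station x within 0.15 rad (value of joint guard above 0.123 m and velocity of joint guard between -0.01 and 0.01 m/s and horizontal distance between adapter and nest below 0.007 m and z of adapter in the frame of nest below 0.003 m and angle between adapter's own z axis and vertical below 0.06 rad and angle between the y axis of adapter and the x axis of station, either way round below 0.15 rad); the robot touches nothing.
It fails at once if the gripper or arm presses or squeezes the guard with more than 25 N (contact force between any of the fingers, the arm and guard above 25 N).
It fails at once if a bystander is moved by more than 30 mm (distance of any of tape_black, jar, driver from where it was at the start of the episode above 0.03 m).
It also fails if it takes over 61 s, if anything falls off the work surface, if the arm or the gripper's body presses on something with over 40 N, if the wrist force passes 120 N, or if a joint passes its speed limit or range.

## Working session

There is one attempt and no reset: what is moved stays moved. The work goes in short steps, Python scripts to look and compute and a tool call to move; the robot and the scene stay as the last step left them, time stands still between calls to the robot, and variables do not carry over. Pictures are saved under pics/ and viewed, at most 10 in all, crops included, and the job is handed in when it is done.

Besides the shell and the picture viewer there is one more tool, called after "Request:" as name(argument=value, ...), one argument or row to a line, values as JSON. apply_moves: Moves the arm, as the interface text tells. Its arguments: {"type":"object","properties":{"commands":{"type":"array"},"newtons":{"type":"number"}},"required":["commands"]}

```bash
mkdir -p pics
cat > h.py <<'E'
import numpy as np, cv2
from cell import observe, imaging, arm
from scipy.spatial.transform import Rotation as R
def cloud(name):
    s=observe(); im,d=imaging.get_image(name); p=imaging.camera_params(name)
    K=np.array(p["camera_matrix"])
    if name=="wrist":
        T=np.array(p["tool_from_camera"]); r=R.from_rotvec(s["ee_rot"]).as_matrix()
        Rw=r@T[:3,:3]; o=np.array(s["position"])+r@T[:3,3]
    else: Rw=np.array(p["rotation"]); o=np.array(p["origin"])
    v,u=np.mgrid[:480,:640]
    ray=np.stack([(u-K[0,2])/K[0,0],-(v-K[1,2])/K[1,1],-np.ones_like(u,float)],-1)@Rw.T
    P=o+ray*d[...,None]; P[d==0]=np.nan
    return im,d,P,o,ray
def onplane(o,ray,z): return o+ray*((z-o[2])/ray[2])
E
python3 - <<'E'
from h import *
for n in ("top","scene"):
    im,d,P,o,ray=cloud(n); cv2.imwrite(f"pics/{n}0.png",im[...,::-1]); np.savez(f"{n}0.npz",im=im,P=P,o=o,ray=ray)
    print(n,o,{k:v for k,v in imaging.camera_params(n).items() if k not in("origin","rotation")})
s=observe(); print(s, arm.grasp_offset)
E
```

```text
Traceback (most recent call last):
  File "h.py", line 13, in cloud
    P=o+ray*d[...,None]; P[d==0]=np.nan
        ~~~^~~~~~~~~~~~
ValueError: operands could not be broadcast together with shapes (480,640) (480,640,1)
```

```bash
sed -i 's/else: Rw=np.array(p\["rotation"\])/else: Rw=R.from_rotvec(p["rotation"]).as_matrix() if np.size(p["rotation"])==3 else R.from_quat(p["rotation"]).as_matrix() if np.size(p["rotation"])==4 else np.array(p["rotation"])/' h.py
python3 - <<'E'
from h import *
for n in ("top","scene","wrist"): print(imaging.camera_params(n))
for n in ("top","scene"):
    im,d,P,o,ray=cloud(n); cv2.imwrite(f"pics/{n}0.png",im[...,::-1]); np.savez(f"{n}0.npz",im=im,P=P,o=o,ray=ray)
    print(n,np.nanpercentile(P[...,2],[1,10,50,90,99]))
s=observe(); print(s, arm.grasp_offset)
E
```

```text
{'camera_matrix': array([[510.19606912,   0.        , 313.67447505],
       [  0.        , 510.19606912, 241.94347211],
       [  0.        ,   0.        ,   1.        ]]), 'origin': array([0.19384104, 0.06608614, 1.46895971]), 'rotation': array([ 0.16270102, -0.13906153, -1.56804187])}
{'camera_matrix': array([[506.24460162,   0.        , 317.65574495],
       [  0.        , 506.24460162, 233.19078296],
       [  0.        ,   0.        ,   1.        ]]), 'origin': array([0.57217495, 0.65741048, 1.18592934]), 'rotation': array([0.06991961, 0.70990224, 2.88361921])}
{'camera_matrix': array([[415.7933782 ,   0.        , 317.63478152],
       [  0.        , 415.7933782 , 237.76769281],
       [  0.        ,   0.        ,   1.        ]]), 'tool_from_camera': array([[ 2.92950994e-04,  9.61682342e-01,  2.74165983e-01,
         7.50086141e-02],
       [ 9.99999511e-01, -5.40656607e-04,  8.27925693e-04,
         2.72528467e-04],
       [ 9.44431170e-04,  2.74165607e-01, -9.61682031e-01,
        -1.57200459e-01],
       [ 0.00000000e+00,  0.00000000e+00,  0.00000000e+00,
         1.00000000e
[... 170 characters left out ...]
ray([-1.37258566,  0.43507367,  0.02496542,  1.57386682, -0.01159274,
        1.13398224, -0.07509569]), 'dq': array([ 1.68569479e-03, -2.37738180e-03,  5.72457451e-04, -2.11714998e-04,
        2.48331658e-05, -7.96289668e-04,  1.46093041e-04]), 'joint_efforts': array([ 1.95017092e-03, -6.68259358e+01,  9.85753387e-01, -3.14698362e+01,
       -6.05891668e-02,  3.91974917e-02,  1.25579231e-04]), 'position': array([0.18511476, 0.59656565, 0.2261267 ]), 'ee_rot': array([-4.70805327e-01, -3.10604693e+00,  1.85886110e-03]), 'force': array([ 0.30864342, -0.01041326, -0.53771215]), 'ft_torque': array([ 0.00625123, -0.00010205,  0.0136013 ]), 'gripper_force': 0.0, 'width': 1.0004258188107025} 0.0188
```

View pics/top0.png

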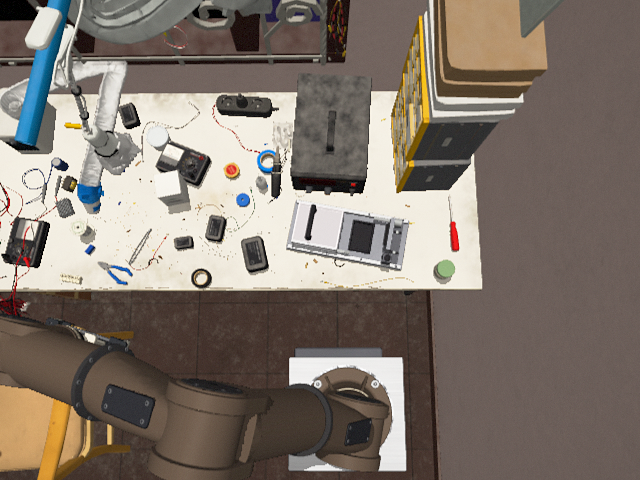

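View pics/scene0.png

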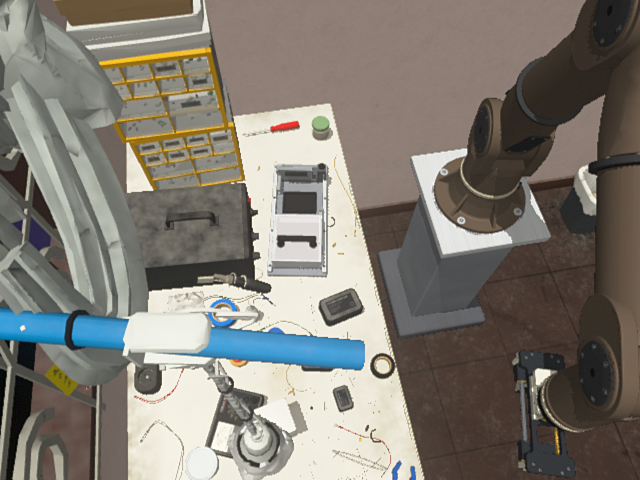

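Run:
```python
from h import *
f=np.load("top0.npz"); im,P,o,ray=[f[k] for k in("im","P","o","ray")]
g=im.max(-1)
m=((g<95)&(np.nan_to_num(P[...,2],nan=9)>-.03)&(np.nan_to_num(P[...,2],nan=9)<.07)).astype(np.uint8)
m=cv2.morphologyEx(m,cv2.MORPH_OPEN,np.ones((2,2)))
c,_=cv2.findContours(m,cv2.RETR_EXTERNAL,cv2.CHAIN_APPROX_NONE)
for k in c:
    if cv2.contourArea(k)<60: continue
    mm=np.zeros_like(m); cv2.drawContours(mm,[k],-1,1,-1)
    zt=np.nanpercentile(P[...,2][mm>0],60)
    sel=np.array([p for p in np.argwhere(mm>0) if abs(P[p[0],p[1],2]-zt)<.006])
    X=np.array([P[a,b,:2] for a,b in sel],np.float32)
    r=cv2.minAreaRect(X*1000) if len(X)>5 else 0
    print(k.mean(0).round(),"ztop",zt.round(4),r)
print("bench",np.nanmedian(P[255:275,200:225,2]))
s=cv2.resize(im[200:285,160:290],None,fx=6,fy=6,interpolation=cv2.INTER_CUBIC); cv2.imwrite("pics/c1.png",s[...,::-1])
```

```text
[[348. 386.]] ztop 0.0495 ((70.09225463867188, -3.4620933532714844), (120.50907897949219, 35.396236419677734), 87.43521881103516)
[[202. 280.]] ztop 0.0164 ((371.8915710449219, 410.373291015625), (49.665504455566406, 48.67512512207031), 4.249690055847168)
[[255. 255.]] ztop 0.0381 ((439.30426025390625, 256.8636779785156), (66.48552703857422, 40.122684478759766), 14.981467247009277)
[[262. 260.]] ztop 0.0183 ((423.61846923828125, 235.74954223632812), (41.019691467285156, 90.07455444335938), 64.14673614501953)
[[186. 245.]] ztop 0.0197 ((475.4962158203125, 466.0152282714844), (24.600360870361328, 34.78544235229492), 12.922155380249023)
[[387. 241.]] ztop 0.0627 ((474.11669921875, -118.7036361694336), (85.19743347167969, 18.0643310546875), 0.2092341035604477)
[[362. 237.]] ztop 0.0164 ((489.8631896972656, -52.83650588989258), (65.25094604492188, 92.08112335205078), 79.36119079589844)
[[220. 233.]] ztop 0.0091 ((508.53143310546875, 358.8233947753906), (26.557788848876953, 73.9704360961914), 54.701656341552734)
[[216. 228.]] ztop 0.029 ((516.87548828125, 371.6026611328125), (27.0911903381
[... 509 characters left out ...]
625, 38.04264831542969), 71.69684600830078)
[[ 62. 167.]] ztop 0.0199 ((708.7587280273438, 845.4915161132812), (11.213287353515625, 30.955097198486328), 32.19382095336914)
[[ 27. 149.]] ztop 0.048 ((756.1527099609375, 941.5682983398438), (7.565568923950195, 65.72095489501953), 4.575064659118652)
[[184. 164.]] ztop 0.0367 ((715.8594970703125, 476.1711730957031), (130.4137420654297, 89.34129333496094), 66.74583435058594)
[[132. 118.]] ztop 0.0271 ((868.71484375, 649.3906860351562), (62.20845413208008, 41.33546829223633), 19.6054744720459)
[[247. 107.]] ztop 0.0386 ((895.4132080078125, 298.03814697265625), (160.47271728515625, 49.100807189941406), 84.42499542236328)
bench -4.068277500235418e-05
```

View pics/c1.png

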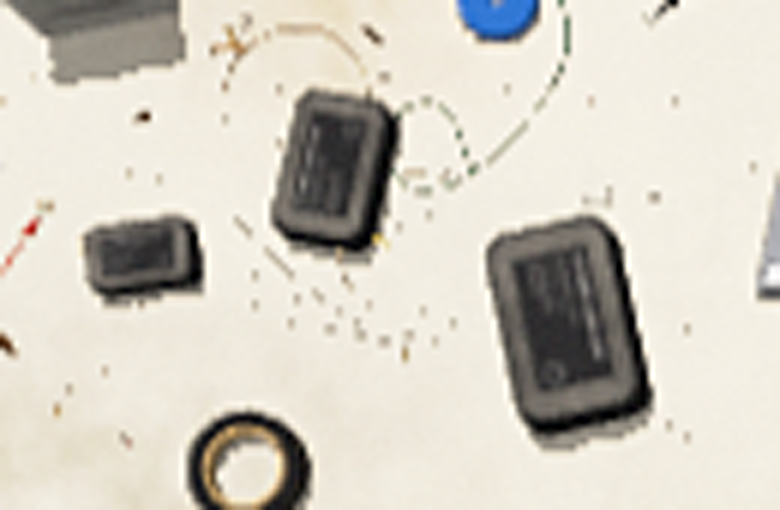

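Run:
```python
from h import *
f=np.load("top0.npz"); im,P,o,ray=[f[k] for k in("im","P","o","ray")]
Z=np.nan_to_num(P[...,2],nan=-9)
def rect(box,lo,hi,dark=True):
    a,b,c,d=box; m=np.zeros(Z.shape,bool); m[b:d,a:c]=1
    m&=(Z>lo)&(Z<hi)
    if dark: m&=im.max(-1)<150
    X=P[m][:,:2].astype(np.float32)*1000
    print(box,m.sum(),np.round(X.mean(0)),cv2.minAreaRect(X))
rect((200,210,232,246),.022,.036)
rect((236,230,275,275),.025,.05)
rect((170,232,196,252),.013,.03)
rect((115,100,145,130),.02,.036)
rect((335,212,385,262),.010,.019)   # pocket floor
rect((296,198,330,246),.088,.112)   # handle
rect((285,195,350,255),.055,.072,False)  # hood
rect((280,195,420,275),.007,.016,False)
s=cv2.resize(im[190:280,280:420],None,fx=5.5,fy=5.5,interpolation=cv2.INTER_CUBIC); cv2.imwrite("pics/c2.png",s[...,::-1])
```

```text
(200, 210, 232, 246) 360 [519. 375.] ((518.7826538085938, 375.16571044921875), (47.22397232055664, 72.13080596923828), 80.51925659179688)
(236, 230, 275, 275) 691 [441. 259.] ((441.23858642578125, 259.10711669921875), (93.76070404052734, 62.16560745239258), 13.267046928405762)
(170, 232, 196, 252) 179 [478. 468.] ((477.6842041015625, 468.376708984375), (31.380929946899414, 51.16938400268555), 8.498491287231445)
(115, 100, 145, 130) 322 [871. 652.] ((872.4472045898438, 654.3035278320312), (72.53741455078125, 48.08683776855469), 19.605470657348633)
(335, 212, 385, 262) 683 [496. -48.] ((488.0694274902344, -52.466209411621094), (133.0799560546875, 139.76406860351562), 78.8128662109375)
(296, 198, 330, 246) 168 [521.  97.] ((521.6499633789062, 96.62725830078125), (13.753278732299805, 94.70138549804688), 78.87400817871094)
(285, 195, 350, 255) 1739 [517.  75.] ((518.6920776367188, 77.27054595947266), (130.40538024902344, 123.70793914794922), 78.71873474121094)
(280, 195, 420, 275) 1782 [491. -45.] ((501.4041442871094, -19.116500854492188), (408.6560974121094, 236.5286102294922), 89.7047119140625)
```

View pics/c2.png

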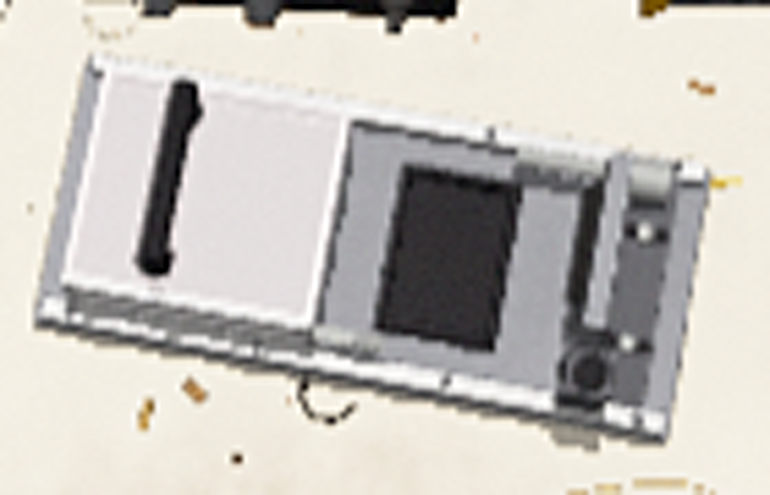

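The middle adapter is the one to use. Candidates in the top view:
- (255,254): 94x62 mm, too large.
- (183,242): 51x31 mm, too small.
- (216,228): 72x47 mm, 28 mm high, left of the station. This fits the description.
- (132,118): similar size, but about 1.09 m away and out of reach, so it is background.

The crop confirms a plain black block at crop (335,170). The station crop shows the pocket at crop (449,257), the handle at (170,178) and the latch at (600,300).

Request:
apply_moves(
  commands=[
    [100,0.62,-0.41,0,0.03],
    [100,0.62,-0.41,0,0.03],
    [100,0.62,-0.41,0,0.03],
    [100,0.62,-0.41,0,0.03],
    [100,0.62,-0.41,0,0.03],
    [100,0.62,-0.41,-0.35,0.03],
    [100,0.62,-0.41,-0.35,0.03],
    [100,0.62,-0.41,-0.35,0.03],
    [100,0.62,-0.41,-0.35,0.03],
    [100,0,0,0,0],
    [100,0,0,0,0],
  ],
  newtons=20,
)

```text
clock: 1.52
position: [0.5195, 0.3758, 0.1424]
ee_rot: [-0.261, -3.13, 0.0]
force: [0.1, 0.3, 0.2]
width: 1.0
gripper_force: 0.0
```

```bash
cat > loc.py <<'E'
from h import *
def ang(): 
    y=R.from_rotvec(observe()["ee_rot"]).as_matrix()[:,1]; return np.degrees(np.arctan2(y[1],y[0]))%180
E
python3 - <<'E'
from loc import *
s=observe(); print(s["position"],ang(),s["joints"].round(2))
im,d,P,o,ray=cloud("wrist"); cv2.imwrite("pics/w1.png",im[...,::-1])
Z=np.nan_to_num(P[...,2],nan=-9)
m=(Z>.022)&(Z<.034)&(np.hypot(P[...,0]-.519,P[...,1]-.375)<.06)
X=P[m][:,:2].astype(np.float32)*1000
print(m.sum(),np.median(Z[m]),cv2.minAreaRect(X))
f=np.load("top0.npz");P=f["P"]
print("latch heights",np.nanmax(P[195:275,380:412,2]))
E
```

```text
[0.51952017 0.37578299 0.1424294 ] 80.48067595834125 [-0.76  0.53  0.08  1.63 -0.05  0.98  0.74]
6871 0.027188245782118203 ((518.4663696289062, 376.4162292480469), (47.04129409790039, 73.36917114257812), 79.2423095703125)
latch heights 0.08838951486311264
```

View pics/w1.png

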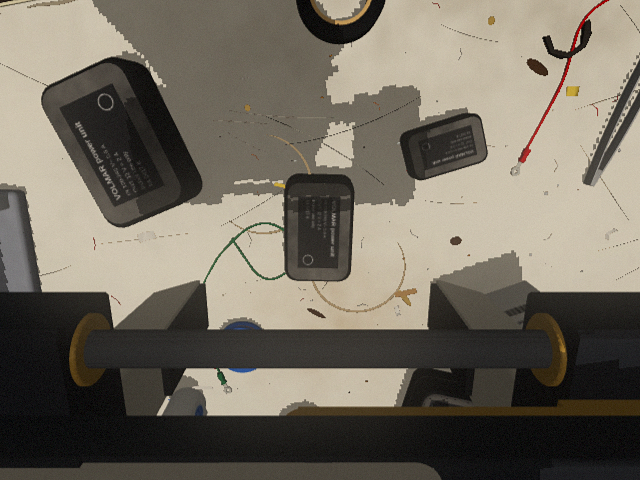

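The wrist view shows the middle adapter centred at (320,228), upright and with room for the fingers. I'll descend and grip it.

Request:
apply_moves(
  commands=[
    [100,-0.015,0.01,-0.6,-0.04],
    [100,0,0,-0.6,0],
    [100,0,0,-0.5,0],
    [100,0,0,-0.3,0],
    [100,0,0,-0.18,0],
    [100,0,0,0,0],
    [0,0,0,0,0],
    [0,0,0,0,0],
    [0,0,0,0,0],
    [0,0,0,0,0],
    [0,0,0,0,0],
    [0,0,0,0,0],
  ],
  newtons=25,
)

```text
clock: 3.08
position: [0.5191, 0.3762, 0.012]
ee_rot: [0.292, 3.128, 0.0]
force: [-0.8, -0.7, 1.1]
width: 0.519
gripper_force: 25.0
```

Run:
```python
from loc import *
s=observe(); print(s["position"],ang(),s["width"]*92,s["gripper_force"],s["force"])
f=np.load("top0.npz");P=f["P"];Q=P[195:275,380:412].reshape(-1,3);Q=Q[Q[:,2]>.05]
n=np.array([.490,-.053]);a=np.radians(-11.1);X=np.array([np.cos(a),np.sin(a)]);Y=np.array([-X[1],X[0]])
q=(Q[:,:2]-n); print(np.c_[q@X,q@Y,Q[:,2]].round(3)[::4])
```

```text
[0.51913615 0.37616508 0.01201077] 79.34916613453426 47.732230418129355 25.000078082084656 [-0.81884088 -0.72583155  1.07907149]
[[ 0.063 -0.068  0.063]
 [ 0.059 -0.073  0.069]
 [ 0.056 -0.071  0.067]
 [ 0.055 -0.067  0.056]
 [ 0.055 -0.077  0.065]
 [ 0.051 -0.075  0.067]
 [ 0.049 -0.073  0.064]
 [ 0.043 -0.06   0.062]
 [ 0.047 -0.074  0.06 ]
 [ 0.04  -0.06   0.066]
 [ 0.041 -0.071  0.069]
 [ 0.038 -0.061  0.06 ]
 [ 0.037 -0.071  0.072]
 [ 0.033 -0.061  0.069]
 [ 0.036 -0.072  0.066]
 [ 0.03  -0.058  0.067]
 [ 0.032 -0.069  0.069]
 [ 0.028 -0.056  0.065]
 [ 0.03  -0.07   0.065]
 [ 0.026 -0.057  0.057]
 [ 0.026 -0.068  0.067]
 [ 0.022 -0.057  0.063]
 [ 0.023 -0.068  0.068]
 [ 0.017 -0.057  0.072]
 [ 0.021 -0.069  0.066]
 [ 0.016 -0.058  0.065]
 [ 0.017 -0.069  0.07 ]
 [ 0.014 -0.056  0.058]
 [ 0.015 -0.067  0.063]
 [ 0.017 -0.078  0.066]
 [ 0.013 -0.068  0.059]
 [ 0.013 -0.078  0.071]
 [ 0.009 -0.068  0.066]
 [ 0.005 -0.058  0.061]
 [ 0.007 -0.068  0.064]
 [ 0.002 -0.058  0.064]
 [ 0.002 -0.068  0.072]
 [-0.001 -0.058  0.065]
 [ 0.001 -0.069  0.064]
 [-0.002 -0.057  0.054]
 [-0.003 -0
[... 225 characters left out ...]
72]
 [-0.017 -0.069  0.067]
 [-0.02  -0.067  0.066]
 [-0.018 -0.078  0.065]
 [-0.02  -0.079  0.063]
 [-0.024 -0.076  0.064]
 [-0.027 -0.074  0.065]
 [-0.029 -0.072  0.058]
 [-0.044 -0.065  0.066]
 [-0.042 -0.076  0.07 ]
 [-0.048 -0.07   0.079]
 [-0.045 -0.081  0.075]
 [-0.052 -0.067  0.083]
 [-0.049 -0.079  0.079]
 [-0.055 -0.063  0.078]
 [-0.053 -0.074  0.08 ]
 [-0.049 -0.086  0.067]
 [-0.057 -0.069  0.081]
 [-0.055 -0.079  0.079]
 [-0.06  -0.066  0.08 ]
 [-0.058 -0.077  0.082]
 [-0.062 -0.065  0.073]
 [-0.061 -0.075  0.081]
 [-0.065 -0.063  0.07 ]
 [-0.062 -0.074  0.068]
 [-0.061 -0.085  0.069]
 [-0.067 -0.069  0.07 ]
 [-0.065 -0.079  0.073]
 [-0.066 -0.073  0.055]
 [-0.066 -0.083  0.063]]
```

Request:
apply_moves(
  commands=[
    [0,0,0,0.4,0],
    [0,0,0,0.9,0],
    [0,0,0,0.9,0],
    [0,-0.03,-0.71,0.9,0],
    [0,-0.03,-0.71,0,0],
    [0,-0.03,-0.71,0,0],
    [0,-0.03,-0.71,0,0],
    [0,-0.03,-0.71,0,0],
    [0,-0.03,-0.71,0,0],
    [0,-0.03,-0.71,0,0],
    [0,-0.03,-0.71,0,0],
    [0,0,0,0,0],
  ],
)

```text
clock: 4.58
position: [0.5044, 0.0352, 0.193]
ee_rot: [-0.301, -3.127, 0.002]
force: [-0.3, 0.1, -1.6]
width: 0.522
gripper_force: 25.0
```

Run:
```python
from loc import *
import time
s=observe(); print(s["position"],ang(),s["width"]*92,np.abs(s["dq"]).max())
im,d,P,o,ray=cloud("wrist"); cv2.imwrite("pics/w2.png",im[...,::-1])
Z=np.nan_to_num(P[...,2],nan=-9)
near=np.hypot(P[...,0]-.490,P[...,1]+.053)<.075
def rp(m,z,t):
    m=cv2.morphologyEx(m.astype(np.uint8),cv2.MORPH_OPEN,np.ones((5,5)))
    n,l,st,c=cv2.connectedComponentsWithStats(m); k=1+st[1:,4].argmax(); M=l==k
    X=np.array([onplane(o,r,z)[:2] for r in ray[M]],np.float32)*1000
    print(t,st[k],c[k].round(),np.nanmedian(Z[M]),cv2.minAreaRect(X))
dark=im.max(-1)<75
rp(near&dark,.023,"dark@rim"); rp(near&dark,.015,"dark@floor")
# depth-only floor
rp(near&(Z>.009)&(Z<.0185)&dark,.015,"floor depth")
rp((Z>.087)&(Z<.112)&dark&(P[...,1]>.04),.101,"handle")
```

```text
[0.50435341 0.03516888 0.19295433] 79.00792892365763 48.04934767082133 0.060077171229622826
dark@rim [    0   292   216   176 28265] [107. 383.] 0.2818626797454008 ((621.4615478515625, -191.98524475097656), (217.38735961914062, 183.6712646484375), 79.16973876953125)
dark@floor [    0   292   216   176 28265] [107. 383.] 0.2818626797454008 ((626.1209716796875, -197.9048309326172), (222.702880859375, 188.1624755859375), 79.169677734375)
floor depth [ 178  171   71   95 6095] [214. 217.] 0.014297311438524252 ((492.64739990234375, -50.55222702026367), (54.116302490234375, 79.92906188964844), 78.98616027832031)
handle [ 403  171   30  120 2560] [418. 229.] 0.09960724215979894 ((509.09527587890625, 97.25111389160156), (14.751260757446289, 76.41938018798828), 79.11994934082031)
```

View pics/w2.png

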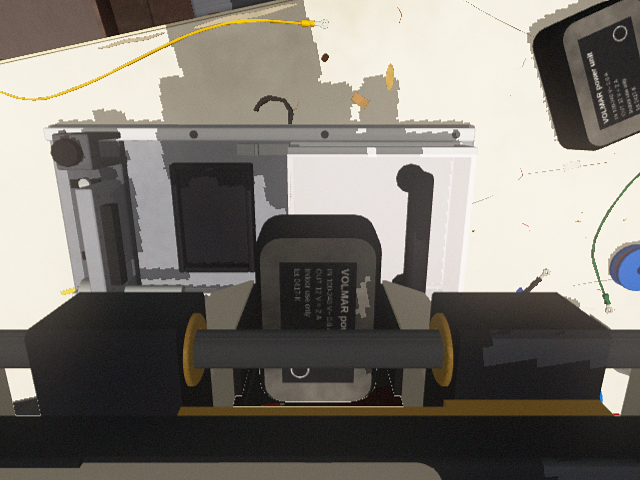

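The pocket is at image (214,217): 54x80 mm at 14 mm height, which matches. The adapter is held square at (320,310).

Request:
apply_moves(
  commands=[
    [0,-0.06,-0.46,0,0],
    [0,-0.06,-0.46,0,0],
    [0,-0.06,-0.46,0,0],
    [0,0,0,-0.6,0],
    [0,0,0,-0.6,0],
    [0,0,0,-0.6,0],
    [0,0,0,-0.3,0],
    [0,0,0,0,0],
    [0,0,0,0,0],
  ],
)

```text
clock: 5.75
position: [0.4947, -0.0428, 0.0676]
ee_rot: [0.29, 3.127, 0.001]
force: [0.4, -0.8, -2.4]
width: 0.522
gripper_force: 25.0
```

Run:
```python
from loc import *
s=observe(); print(s["position"],ang(),s["width"]*92,np.abs(s["dq"]).max(),s["force"])
im,d,P,o,ray=cloud("wrist"); cv2.imwrite("pics/w3.png",im[...,::-1])
```

```text
[ 0.49470839 -0.04283428  0.06761777] 79.40598758307051 47.99994529726002 0.013164257778123484 [ 0.39354747 -0.80745106 -2.35842536]
```

View pics/w3.png

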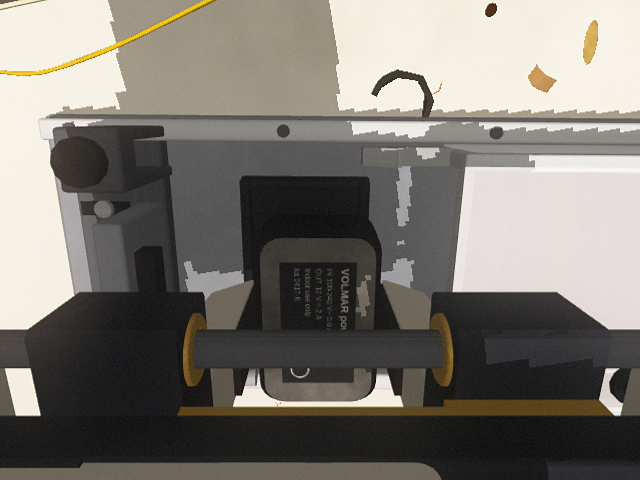

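The pocket's near part shows at columns 242-368, slightly left of the adapter (262-380). I'll correct by -8 mm in y and check again lower down.

Request:
apply_moves(
  commands=[
    [0,-0.025,-0.13,0,-0.014],
    [0,0,0,-0.2,0],
    [0,0,0,0,0],
    [0,0,0,0,0],
  ],
)

```text
clock: 6.3
position: [0.4924, -0.0513, 0.0548]
ee_rot: [-0.302, -3.127, -0.0]
force: [0.6, -0.3, -1.4]
width: 0.521
gripper_force: 25.0
```

Run:
```python
from loc import *
s=observe(); print(s["position"],ang(),s["force"])
im,d,P,o,ray=cloud("wrist"); cv2.imwrite("pics/w4.png",im[...,::-1])
a=np.radians(-11.05);X=np.array([np.cos(a),np.sin(a)]);Y=np.array([-X[1],X[0]])
n=np.array([.4926,-.0506]); Z=np.nan_to_num(P[...,2],nan=-9); dark=im.max(-1)<75
q=(P[...,:2]-n); u,v=q@X,q@Y
m=dark&(Z>.009)&(Z<.0185)&(u>-.05)&(u<.0)&(abs(v)<.05)
m=cv2.morphologyEx(m.astype(np.uint8),cv2.MORPH_OPEN,np.ones((5,5)))>0
c=np.array([(onplane(o,r,.015)[:2]-n) for r in ray[m]]); uu,vv=c@X,c@Y
print("pocket floor v",np.percentile(vv,[0.5,99.5]),"u min",np.percentile(uu,.5),m.sum())
# adapter top
t=s["position"][2]-.012+.028
m=(abs(Z-t)<.004)&(abs(u)<.05)&(abs(v)<.028)
print("adapter top z",np.median(Z[m]),t,"v",np.percentile(v[m],[.5,99.5]),"u",np.percentile(u[m],[.5,99.5]))
```

```text
[ 0.49242266 -0.05129438  0.05481326] 78.95049560318766 [ 0.55768164 -0.27038702 -1.42673113]
pocket floor v [-0.02582977  0.02869473] u min -0.039697783282288804 2172
adapter top z 0.07013254467510532 0.07081325712642542 v [-0.02549593  0.0253005 ] u [-0.03663918  0.03296883]
```

Request:
apply_moves(
  commands=[
    [0,0,0.018,-0.15,0],
    [0,0,0,-0.1,0],
    [0,0,0,-0.1,0],
    [0,0,0,0,0],
    [0,0,0,0,0],
  ],
)

```text
clock: 6.98
position: [0.4926, -0.0503, 0.034]
ee_rot: [-0.303, -3.127, 0.0]
force: [0.2, 0.6, -1.2]
width: 0.518
gripper_force: 25.0
```

Request:
apply_moves(
  commands=[
    [0,0,0,-0.06,0],
    [0,0,0,-0.04,0],
    [0,0,0,0,0],
  ],
)

```text
clock: 7.35
position: [0.4924, -0.0503, 0.0278]
ee_rot: [-0.303, -3.127, 0.0]
force: [-0.1, 1.0, -1.5]
width: 0.518
gripper_force: 25.0
```

It's in the pocket, about 1 mm above the floor with no side force. I'll release with a limited opening to stay clear of the latch bar, then rise.

Request:
apply_moves(
  commands=[
    [0,0,0,-0.015,0],
    [66,0,0,0,0],
    [66,0,0,0,0],
    [66,0,0,0,0],
    [66,0,0,0.3,0],
    [66,0,0,0.9,0],
    [66,0,0,0.9,0],
    [66,0,0,0.6,0],
    [66,0,0,0,0],
    [66,0,0,0,0],
  ],
)

```text
clock: 8.6
position: [0.4921, -0.0502, 0.1885]
ee_rot: [-0.302, -3.126, -0.0]
force: [0.5, -0.9, -0.2]
width: 0.664
gripper_force: 0.0
```

Run:
```python
from loc import *
s=observe(); print(s["position"],ang(),s["force"])
im,d,P,o,ray=cloud("wrist"); cv2.imwrite("pics/w5.png",im[...,::-1])
a=np.radians(-11.05);X=np.array([np.cos(a),np.sin(a)]);Y=np.array([-X[1],X[0]])
n=np.array([.4926,-.0506]); Z=np.nan_to_num(P[...,2],nan=-9)
q=(P[...,:2]-n); u,v=q@X,q@Y
m=(Z>.036)&(Z<.050)&(abs(u)<.06)&(abs(v)<.045)
print(np.percentile(Z[m],[5,50,95]),cv2.minAreaRect(P[m][:,:2].astype(np.float32)*1000),np.percentile(u[m],[1,99]),np.percentile(v[m],[1,99]))
A=np.c_[u[m],v[m],np.ones(m.sum())]; print("tilt",np.linalg.lstsq(A,Z[m],rcond=None)[0])
im,d,P,o,ray=cloud("top"); Z=np.nan_to_num(P[...,2],nan=-9)
q=(P[...,:2]-n); u,v=q@X,q@Y
m=(Z>.088)&(Z<.112)&(im.max(-1)<150)&(abs(u)<.06)&(v>.1)&(v<.19)
c=np.array([onplane(o,r,.101)[:2] for r in ray[m]]);print("handle",m.sum(),cv2.minAreaRect((c*1000).astype(np.float32)),(c-n)@X @np.ones(len(c))/len(c),((c-n)@Y).mean(), np.median(Z[m]))
```

```text
[ 0.49208976 -0.05017646  0.1885295 ] 78.95474015857306 [ 0.50533044 -0.90316535 -0.16298346]
[0.03899765 0.04217442 0.04359593] ((492.620361328125, -50.33869934082031), (60.22015380859375, 138.1498565673828), 63.59035873413086) [-0.05819422  0.05647119] [-0.0407444   0.03793965]
tilt [-0.01015002  0.02331631  0.04194888]
handle 168 ((520.4595336914062, 96.62267303466797), (13.596803665161133, 94.72866821289062), 78.93399047851562) -0.001023328042371458 0.14981039462627546 0.10001823357754758
```

View pics/w5.png

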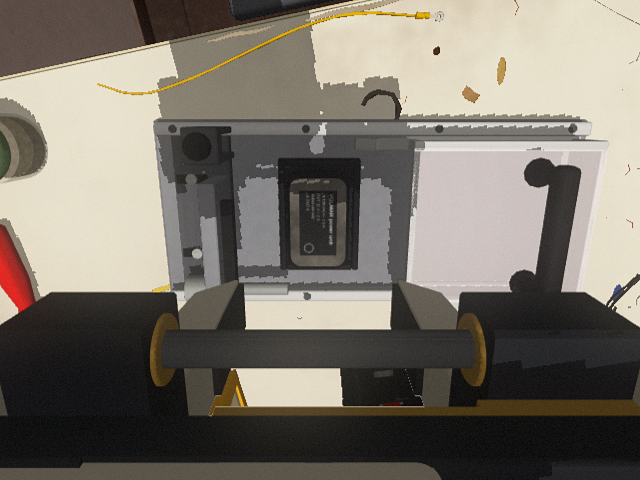

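The adapter is seated: centred at (318,223), top at 42 mm. The handle is at (560,225), 150 mm along +y from the nest. I'll shut the fingers and go behind the bar.

Request:
apply_moves(
  commands=[
    [0,0.15,0.775,0,0],
    [0,0.15,0.775,0,0],
    [0,0.15,0.775,0,0],
    [0,0.15,0.775,0,0],
    [0,0,0,0,0],
    [0,0,0,-0.6,0],
    [0,0,0,-0.6,0],
    [0,0,0,-0.4,0],
    [0,0,0,-0.2,0],
    [0,0,0,0,0],
    [0,0,0,0,0],
  ],
  newtons=5,
)

```text
clock: 10.07
position: [0.5291, 0.1357, 0.0818]
ee_rot: [0.303, 3.126, 0.001]
force: [-0.3, 0.6, 0.4]
width: 0.003
gripper_force: 0.0
```

Request:
apply_moves(
  commands=[
    [0,-0.01,-0.049,0,0],
    [0,-0.01,-0.049,0,0],
    [0,-0.01,-0.049,0,0],
    [0,-0.01,-0.049,0,0],
    [0,-0.01,-0.049,0,0],
    [0,-0.01,-0.049,0,0],
    [0,-0.01,-0.049,0,0],
    [0,-0.01,-0.049,0,0],
    [0,-0.01,-0.049,0,0],
    [0,-0.01,-0.049,0,0],
    [0,-0.01,-0.049,0,0],
    [0,-0.01,-0.049,0,0],
  ],
)

```text
clock: 11.58
position: [0.5215, 0.1002, 0.0811]
ee_rot: [0.303, 3.127, 0.0]
force: [1.4, 2.1, -0.6]
width: 0.006
gripper_force: 1.2
```

Request:
apply_moves(
  commands=[
    [0,-0.013,-0.066,0,0],
    [0,-0.013,-0.066,0,0],
    [0,-0.013,-0.066,0,0],
    [0,-0.013,-0.066,0,0],
    [0,-0.013,-0.066,0,0],
    [0,-0.013,-0.066,0,0],
    [0,-0.013,-0.066,0,0],
    [0,-0.013,-0.066,0,0],
    [0,-0.013,-0.066,0,0],
    [0,-0.013,-0.066,0,0],
    [0,-0.013,-0.066,0,0],
    [0,-0.013,-0.066,0,0],
  ],
)

```text
clock: 13.08
position: [0.512, 0.0527, 0.0811]
ee_rot: [0.302, 3.127, 0.0]
force: [2.5, 1.3, -0.3]
width: 0.005
gripper_force: 1.3
```

Request:
apply_moves(
  commands=[
    [0,-0.01,-0.049,0,0],
    [0,-0.01,-0.049,0,0],
    [0,-0.01,-0.049,0,0],
    [0,-0.01,-0.049,0,0],
    [0,-0.01,-0.049,0,0],
    [0,-0.01,-0.049,0,0],
  ],
)

```text
clock: 13.82
position: [0.5084, 0.0351, 0.0811]
ee_rot: [0.302, 3.127, 0.0]
force: [1.5, 2.4, -0.1]
width: 0.003
gripper_force: 1.3
```

Request:
apply_moves(
  commands=[
    [0,-0.0065,-0.033,0,0],
    [0,-0.0065,-0.033,0,0],
    [0,-0.0065,-0.033,0,0],
    [0,-0.0065,-0.033,0,0],
    [0,-0.0065,-0.033,0,0],
    [0,-0.0065,-0.033,0,0],
    [0,-0.0065,-0.033,0,0],
  ],
)

```text
clock: 14.7
position: [0.5058, 0.0226, 0.0811]
ee_rot: [0.301, 3.127, 0.002]
force: [2.0, 6.4, 0.5]
width: 0.005
gripper_force: 3.3
```

Request:
apply_moves(
  commands=[
    [0,-0.0065,-0.033,0,0],
    [0,-0.0065,-0.033,0,0],
    [0,-0.0065,-0.033,0,0],
    [0,-0.0065,-0.033,0,0],
  ],
)

```text
clock: 15.2
position: [0.5044, 0.0153, 0.0811]
ee_rot: [0.3, 3.127, 0.003]
force: [4.0, 10.8, -0.9]
width: 0.007
gripper_force: 5.5
```

Request:
apply_moves(
  commands=[
    [0,-0.004,-0.02,0,0],
    [0,-0.004,-0.02,0,0],
    [0,0,0,0,0],
  ],
)

```text
clock: 15.58
position: [0.5041, 0.0137, 0.0812]
ee_rot: [0.299, 3.127, 0.004]
force: [3.4, 10.7, -1.9]
width: 0.001
gripper_force: 5.4
```

Request:
apply_moves(
  commands=[
    [0,-0.004,-0.02,0,0],
    [0,-0.004,-0.02,0,0],
    [0,0,0,0,0],
  ],
)

```text
clock: 15.95
position: [0.5037, 0.0115, 0.0812]
ee_rot: [0.299, 3.127, 0.004]
force: [3.0, 10.7, -1.8]
width: 0.009
gripper_force: 5.7
```

Request:
apply_moves(
  commands=[
    [0,-0.004,-0.02,0,0],
    [0,-0.004,-0.02,0,0],
    [0,0,0,0,0],
  ],
)

```text
clock: 16.32
position: [0.5032, 0.0092, 0.0812]
ee_rot: [0.298, 3.127, 0.005]
force: [3.4, 12.3, -1.9]
width: 0.007
gripper_force: 6.0
```

Request:
apply_moves(
  commands=[
    [0,-0.004,-0.02,0,0],
    [0,-0.004,-0.02,0,0],
    [0,0,0,0,0],
  ],
)

```text
clock: 16.7
position: [0.5026, 0.0062, 0.0811]
ee_rot: [0.299, 3.127, 0.004]
force: [3.5, 8.3, -1.8]
width: 0.001
gripper_force: 4.5
```

Request:
apply_moves(
  commands=[
    [0,-0.004,-0.02,0,0],
    [0,0,0,0,0],
  ],
)

```text
clock: 16.95
position: [0.5022, 0.004, 0.0811]
ee_rot: [0.301, 3.127, 0.002]
force: [2.8, 5.3, -0.4]
width: 0.007
gripper_force: 3.2
```

Force is falling, so the bolt may be dropping. I'll continue gently to the buffer.

Request:
apply_moves(
  commands=[
    [0,-0.004,-0.02,0,0],
    [0,0,0,0,0],
  ],
)

```text
clock: 17.2
position: [0.5019, 0.0023, 0.0811]
ee_rot: [0.301, 3.127, 0.001]
force: [3.2, 3.7, -0.8]
width: 0.001
gripper_force: 2.3
```

Request:
apply_moves(
  commands=[
    [0,-0.003,-0.016,0,0],
    [0,0,0,0,0],
  ],
)

```text
clock: 17.45
position: [0.501, 0.0001, 0.0809]
ee_rot: [-0.303, -3.126, 0.001]
force: [1.3, 1.7, 0.3]
width: 0.005
gripper_force: 0.6
```

Request:
apply_moves(
  commands=[
    [0,-0.004,-0.02,0,0],
    [0,0,0,0,0],
  ],
)

```text
clock: 17.7
position: [0.501, -0.0003, 0.081]
ee_rot: [-0.302, -3.126, -0.001]
force: [0.5, 4.4, 0.2]
width: 0.006
gripper_force: 2.1
```

Request:
apply_moves(
  commands=[
    [0,-0.004,-0.02,0,0],
    [0,0,0,0,0],
  ],
)

```text
clock: 17.95
position: [0.5008, -0.0009, 0.081]
ee_rot: [-0.301, -3.127, -0.001]
force: [1.3, 6.5, 0.2]
width: 0.007
gripper_force: 3.2
```

Request:
apply_moves(
  commands=[
    [0,-0.004,-0.02,0,0],
    [0,-0.004,-0.02,0,0],
    [0,0,0,0,0],
  ],
)

```text
clock: 18.32
position: [0.5005, -0.0025, 0.081]
ee_rot: [-0.3, -3.127, -0.003]
force: [1.6, 9.2, -1.1]
width: 0.008
gripper_force: 4.6
```

Request:
apply_moves(
  commands=[
    [0,-0.004,-0.02,0,0],
    [0,-0.002,-0.01,0,0],
    [0,0,0,0,0],
  ],
)

```text
clock: 18.7
position: [0.5004, -0.003, 0.0811]
ee_rot: [0.298, 3.127, 0.005]
force: [2.3, 13.0, -1.2]
width: 0.003
gripper_force: 6.7
```

Request:
apply_moves(
  commands=[
    [0,-0.004,-0.02,0,0],
    [0,-0.002,-0.01,0,0],
    [0,0,0,0,0],
  ],
)

```text
clock: 19.08
position: [0.5003, -0.0037, 0.0811]
ee_rot: [0.297, 3.127, 0.006]
force: [1.8, 17.4, -1.5]
width: 0.006
gripper_force: 8.5
```

Request:
apply_moves(
  commands=[
    [0,-0.003,-0.016,0,0],
    [0,0,0,0,0],
  ],
)

```text
clock: 19.32
position: [0.5002, -0.0041, 0.0811]
ee_rot: [0.296, 3.127, 0.007]
force: [2.2, 19.7, -1.8]
width: 0.005
gripper_force: 9.4
```

The force has reached 19.7 N on the buffer, so it should be latched. I'll back off and check.

Request:
apply_moves(
  commands=[
    [0,0.03,0.15,0,0],
    [0,0.04,0.2,0,0],
    [0,0.06,0.3,0,0],
    [0,0.06,0.3,0,0],
    [0,0,0,0.4,0],
    [0,0,0.5,0.8,0],
    [0,0,0.5,0.8,0],
    [0,0,0,0,0],
    [0,0,0,0,0],
    [0,0,0,0,0],
    [0,0,0,0,0],
    [0,0,0,0,0],
  ],
)

```text
clock: 20.82
position: [0.5109, 0.1077, 0.2005]
ee_rot: [-0.304, -3.126, 0.001]
force: [0.6, -1.0, 0.2]
width: 0.006
gripper_force: 0.0
```

Run:
```python
from loc import *
s=observe(); print(s["position"],s["force"])
a=np.radians(-11.05);X=np.array([np.cos(a),np.sin(a)]);Y=np.array([-X[1],X[0]]);n=np.array([.4926,-.0506])
for nm in ("wrist","scene"):
    im,d,P,o,ray=cloud(nm); cv2.imwrite(f"pics/f_{nm}.png",im[...,::-1]); Z=np.nan_to_num(P[...,2],nan=-9)
    q=(P[...,:2]-n); u,v=q@X,q@Y
    m=(Z>.088)&(Z<.107)&(im.max(-1)<150)&(abs(u)<.06)&(abs(v)<.06)
    if m.sum()<20: print(nm,m.sum()); continue
    c=np.array([onplane(o,r,.101)[:2] for r in ray[m]]); print(nm,m.sum(),np.percentile((c-n)@Y,[2,50,98]),np.median(Z[m]))
```

```text
[0.51088312 0.10767218 0.20054461] [ 0.61689791 -0.99651523  0.16331535]
wrist 3551 [0.02238748 0.03044368 0.03853902] 0.09956661604688932
scene 17
```

View pics/f_wrist.png

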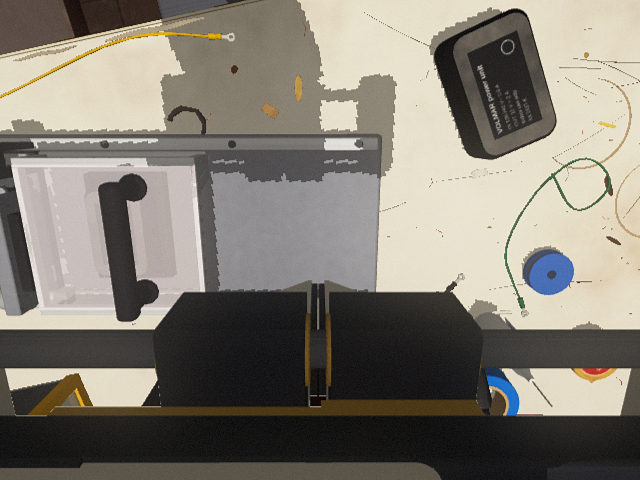

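The wrist view shows the hood over the adapter, with the handle at (125,248) and the robot clear of it. I'll confirm the travel with the same camera as before, and check that it's at rest.

Run:
```python
from loc import *
a=np.radians(-11.05);X=np.array([np.cos(a),np.sin(a)]);Y=np.array([-X[1],X[0]]);n=np.array([.4926,-.0506])
for nm in ("wrist","top","scene"):
    im,d,P,o,ray=cloud(nm); Z=np.nan_to_num(P[...,2],nan=-9)
    q=(P[...,:2]-n); u,v=q@X,q@Y
    m=(Z>.085)&(Z<.115)&(im.max(-1)<150)&(abs(u)<.06)&(abs(v)<.06)
    c=(P[m][:,:2]-n)@Y; print(nm,m.sum(),np.percentile(c,[5,50,95]) if m.any() else "")
    if nm=="top": cv2.imwrite("pics/ft.png",cv2.resize(im[180:290,270:470],None,fx=4,fy=4)[...,::-1])
```

```text
wrist 3583 [0.02217432 0.03004063 0.03400177]
top 109 [0.02084493 0.0269832  0.03331129]
scene 17 [0.02341188 0.03264008 0.03626186]
```

View pics/ft.png

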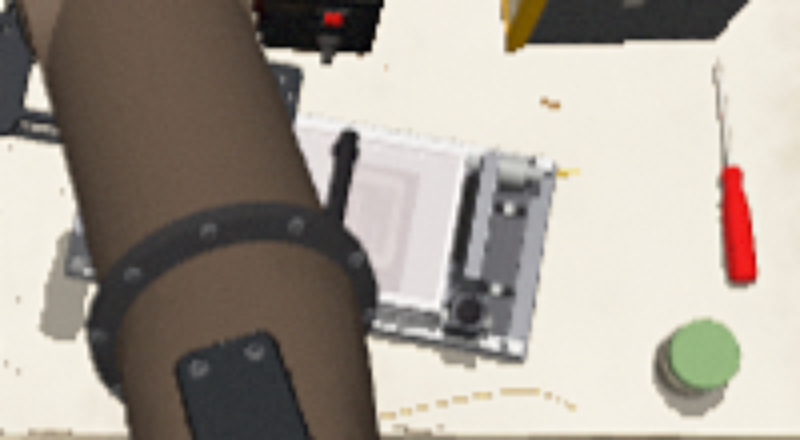

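The hood is up against the latch unit at (460,230) and at rest. The top camera puts the travel at about 123 mm plus the unknown start of 0-12 mm, and an unlatched guard would have sprung back about 35 mm. The jar and screwdriver haven't moved, so I'm handing in.

```bash
python3 -c "
from cell import arm; print(arm.sign_off())"
```

```text
the job is handed in; nothing more can be done
None
```

The job is handed in: the middle-sized adapter lies flat in the pocket and the guard is shut and held by its latch (peak push about 20 N, done in about 21 s of the 61 s), and I never went near the other things on the bench, though the sign-off gave no verdict.

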